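Meter two spare rollers out of a slide-gate feed box

TASK

Two spare rollers are wanted for the next repair. Fold the catch box's cover up until it stands upright as a backstop, then pull the feed box's bottom gate out just far enough that two rollers drop and roll down into the catch box, and push the gate fully home again. The other two rollers must stay in the feed box and the other things on the table must be left where they are.

Things in the scene. Friction and masses are not known exactly. Their poses are not given: they have to be found in the camera images.
- dispenser: Plywood roller dispenser, fixed, 120 mm deep (x), 470 mm long (y): hopper on four legs, catch box at its -y end, a steel ramp (0.2 rad) from under the hopper down over the box's rim. Origin on the table under the hopper's middle; z up, +y to the gate's grip, -y to the catch box, -x side facing the robot. Aluminium gate rails at the hopper's foot reach x = +-56 mm.
- box_floor (a point): centre of the catch box's inner floor, 6 mm above the table, at dispenser y = -193 mm. Open plywood box, outside 112 (x) x 150 (y) x 50 mm high, walls 6 mm. Axes as the dispenser.
- hopper_top (a point): middle of the hopper's open top, 208 mm above the table. Hopper outside 94 (x) x 204 (y), walls from 148 mm up. Thin walls divide it into four cells in a row along y, centres at dispenser y = -72, -24, +24, +72 mm, each 44 mm wide, one roller in each. Axes as the dispenser.
- gate (a joint): position (m) of the steel slide gate, the hopper's floor. 0 = home (shut), grows as pulled along dispenser +y, stops at 0.2; starts up to 8 mm ajar. About 2.5 N of friction, stays where left. It uncovers the cells from the catch-box end: roller 1 drops by 0.05, roller 2 by 0.098, roller 3 would begin to sink at 0.127; 0.11 lets out two.
- gate_grip (a point): grip point of the gate's upright wooden grip plate: 50 mm wide (dispenser x), 14 mm thick (y), standing 62 mm above the gate, its top 15 mm above this point. The point is in mid-plate, 193 mm above the table; gate home: dispenser x = 0, y = +162 mm, 60 mm from the hopper's end wall. Moves with the gate.
- cover (a joint): angle (rad) of the catch box's plywood cover about its hinge. 0 = lying shut on the box, grows as the free edge is lifted and swings over towards dispenser -y; pi/2 = upright; stops at 2.0. Stiff friction hinge (0.4 N m, some 3 N at the bar): stays where left. Starts 0 to 0.3 rad up.
- cover_bar (a point): grip point on the axis of the round steel bar (12 mm diameter) that folds the cover. It lies parallel to the hinge (along dispenser x) at the cover's free edge and juts 75 mm past its side towards the robot; the point is 42 mm out from that side, 130 mm from the hinge axis: dispenser x = -98, y = -268 + 130 cos(angle), z = 54 + 130 sin(angle) mm. The bar can turn in a pinch.
- cover_hinge (a point): middle of the cover's hinge axis, on the rim of the catch box that is farthest from the hopper, dispenser x = 0, y = -268 mm, 54 mm above the table. Axis along dispenser x. The cover panel is 112 mm wide along the axis, 138 mm long and 6 mm thick.
- roller1_center (a point): centre of a black rubber roller with aluminium hubs, 38 mm diameter, 70 mm long, about 60 g, starts lying along dispenser x on the gate, in the cell next to the catch box; the first to drop. It rolls freely.
- roller2_center (a point): centre of a black rubber roller with aluminium hubs, 38 mm diameter, 70 mm long, about 60 g, starts lying along dispenser x on the gate, in the second cell; the second to drop. It rolls freely.
- roller3_center (a point): centre of a black rubber roller with aluminium hubs, 38 mm diameter, 70 mm long, about 60 g, starts lying along dispenser x on the gate, in the third cell; to be kept. It rolls freely.
- roller4_center (a point): centre of a black rubber roller with aluminium hubs, 38 mm diameter, 70 mm long, about 60 g, starts lying along dispenser x on the gate, in the fourth cell, next to the gate's grip; to be kept. It rolls freely.
- screwdriver: bystander: screwdriver 170 mm long, lying on the table between the robot and the hopper. Origin at the centre of its underside.
- wrench: bystander: steel wrench 160 mm long, lying beyond the hopper. Origin at the centre of its underside.
- jar: bystander: glass jar with black lid, 56 mm diameter, 75 mm high, standing near or under the path of the gate's grip. Origin at the centre of its underside.
- mug: bystander: white mug, 80 mm diameter, 90 mm high. Origin at the centre of its underside.
- spool: bystander: grey plastic spool, 60 mm diameter, 50 mm high. Origin at the centre of its underside.
- motor: bystander: small electric motor on a foot, about 110 x 56 x 56 mm. Origin at the centre of its underside.
Mind the look-alikes: they are no part of the job. Leave any pink or turquoise look-alike of the part that bears roller4_center alone.

How it is judged (in metres and radians):
On the way, in this order (a step that is already met when the one before it is completed fails the run):
1. the cover stands upright (within about 11 degrees), with the gate still as good as shut (value of joint cover between 1.38 and 1.76 rad and value of joint gate below 0.03 m), for 0.2 s.
2. the gate is open part way (80 to 145 mm) and two rollers have dropped through it (value of joint gate between 0.08 and 0.145 m and z of each of roller1_center, roller2_center in the frame of dispenser below 0.135 m), for 0.1 s.
At the end, for the whole second after the job is handed in: The first two rollers lie at rest in the catch box (centres within its walls and less than 55 mm above the table), the other two are still in the hopper's last two cells, the gate is home within 6 mm, and the cover stands upright within 13 degrees (x of roller1_center in the frame of dispenser between -0.056 and 0.056 m and y of roller1_center in the frame of dispenser between -0.268 and -0.118 m and z of each of roller1_center, roller2_center in the frame of dispenser below 0.055 m and x of roller2_center in the frame of dispenser between -0.056 and 0.056 m and y of roller2_center in the frame of dispenser between -0.268 and -0.118 m and z of each of roller3_center, roller4_center in the frame of dispenser above 0.15 m and y of roller3_center in the frame of dispenser between 0 and 0.1 m and y of roller4_center in the frame of dispenser between 0 and 0.1 m and value of joint gate below 0.006 m and value of joint cover between 1.33 and 1.81 rad and linear speed of each of roller1, roller2 below 0.03 m/s); the robot touches nothing.
It fails at once if a third roller left the hopper (z of any of roller3_center, roller4_center in the frame of dispenser below 0.14 m).
It fails at once if a bystander was moved more than 30 mm (distance of any of screwdriver, wrench, jar, mug, spool, motor from where it was at the start of the episode above 0.03 m).
It also fails if it takes over 58 s, if anything falls off the work surface, if the arm or the gripper's body presses on something with over 40 N, if the wrist force passes 120 N, or if a joint passes its speed limit or range.

ROBOT

A 6-joint arm with a two-finger parallel gripper is mounted at the origin on the work surface. World frame = base frame: x ahead of the robot, y to its left, z up, the work surface at z = 0. Lengths are in mm, angles in rad, forces in N, time in s.
With the tool pointing down it reaches from about 350 to 775 mm from the base axis. Payload 5.5 kg.
Tool frame: the origin (TCP) lies midway between the tips of the shut fingers; the grasp point (between the pads) lies ctrl.hold_point_z behind it (ctrl.hold_point_z is the distance from the TCP to the grasp point, in mm); z points along the fingers, y is the direction in which the jaws open and shut (so a half turn about z gives the same grasp; the last joint's range is limited). The gripper opens to 85 mm and grips with 20 to 120 N. Pads are 22 mm wide; open, the fingers measure 114 mm over their backs; the gripper's body (76 mm by 85 mm) begins 54 mm behind the grasp point. The pads swing forward as they close: fully open they stand 13 mm farther back than shut.
Start: joints at [0.961, 0.313, 0.046, 1.304, 0, 1.431], TCP at [260.337, 512.734, 231.323] pointing down, gripper open.
Joint ranges: [-2.76, 2.76], [-0.86, 1.69], [-1.03, 1.26], [-2.2, 2.34], [-1.47, 1.5], [-3.14, 3.14]. Speed limits (rad/s): [2.57, 2.57, 3.14, 3.14, 3.14, 3.14].

INTERFACE

Orientations are given as a rotation vector (axis times angle).
In Python, from rig import get_obs, capture, get_calibration, order, ctrl gives the robot as it stands.
- The arm moves only by the shell command python3 -m pendant 'ROWS'. ROWS is JSON, a list of rows, each an object with "jaw": the gripper command: -1 is fully open, 1 is shut, values between are in proportion; "translation": the shift along the tool's x, y, z in units of 20 mm (1.0 is 20 mm), a list of three; "twist": the turn about the tool's z in units of 0.08 rad (1.0 is 0.08 rad). In form: [{"jaw": jaw, "translation": [dx, dy, dz], "twist": twist}, ...]. A call has 1 to 20 rows; each row shifts and turns the commanded pose from where the row before left it, along the tool's axes as they then stand; what a row does not reach is not made up. A row lasts 1/12 s, in which the tool goes at most 41.7 mm and 7.16 degrees, less where a joint would pass 70% of its speed; a pose out of reach is approached as far as the arm can. A call with a number of a shift or a turn outside -1 to 1 is refused whole. A call with a gripper value outside its range is refused whole. The fingers move at their own pace and stop on an object; the grip force is fixed at half the most. Time passes only in rows, so rows that do not move let the fingers close. It gives the time, the measured TCP pose, the force and the opening at its end, in the units of the state.
- get_obs(): the state, without advancing time (a new reading comes with each control period).
- capture(name): name is "scene" or "top" or "wrist"; returns (picture, depth): 384x512x3 uint8, red, green, blue; 384x512 float32, mm along the optical axis (not along the pixel's ray), 0 where there is no reading.
- get_calibration(name): a dict with "vertical_fov" (degrees; the focal length in pixels is half the picture's height over the tangent of half this angle, whatever the lens; pixels are square), "cx", "cy" (the principal point, pixels), "k1" (the pictures are not rectified: a ray, as slopes to the right and down, at radius r is drawn at 1 + k1 r^2 times it, then the intrinsics apply), "rvec" (rotation vector, rad) and "tvec" (3), from world to camera coordinates, as OpenCV has them. Camera axes: x right, y down, z forward; pixel columns grow to the right and rows downward; lengths in mm; the calibration is good to about 2 mm. A picture is of the moment at which its call begins: read the wrist's pose just before it. get_calibration takes no time and is no camera call; for the wrist camera it gives the pose at the moment of the call.
- order.close_job(): hands the job in, once; it reports no verdict.
The state is a dict: "t": time; "joint_pos": joint angles; "dq": joint speeds; "effort": joint torques, N m; "tool_pos": TCP position; "tool_rot": TCP orientation; "wrist_force": force on the tool from outside, world axes, zero at the start; "ft_torque": the same for the moment, N m; "opening": opening from 0.0 (shut) to 1.0 (fully open).
Only numpy, scipy, OpenCV 4.12 (cv2) and the standard library are available. Lean on these libraries where they do the work, as an engineer would, in place of code of your own. Each camera call takes 0.05 s, during which the arm holds its last target.

## Working session

There is one attempt and no reset: what is moved stays moved. The work goes in short steps, Python scripts to look and compute and a shell command to move; the robot and the scene stay as the last step left them, time stands still between calls to the robot, and variables do not carry over. Pictures are saved under pics/ and viewed, and the job is handed in when it is done.

```bash
ls; mkdir -p pics; python3 - <<'E'
from rig import get_obs, capture, get_calibration, ctrl
import cv2,numpy as np
print(get_obs()); print(ctrl.hold_point_z)
for n in ["scene","top","wrist"]:
    c=get_calibration(n); print(n,c)
    p,d=capture(n); cv2.imwrite(f"pics/{n}0.png",p[:,:,::-1]); np.save(f"pics/{n}0.npy",d); np.save(f"pics/{n}0c.npy",c,allow_pickle=True)
E
```

```text
pics
{'t': 0.0, 'joint_pos': array([ 9.61394293e-01,  3.14026858e-01,  4.49675242e-02,  1.30361612e+00,
       -1.37822964e-05,  1.43122580e+00]), 'dq': array([-0.00014255,  0.00109503, -0.00111825,  0.00133968, -0.0002615 ,
        0.001237  ]), 'effort': array([-3.63417385e-04, -4.80623710e+01,  2.98537803e+01,  1.93256722e-02,
       -3.13574037e-04, -5.05881417e-06]), 'tool_pos': array([260.01736599, 512.26288373, 230.38915277]), 'tool_rot': array([-7.31083109e-01, -3.05464833e+00,  2.75448838e-03]), 'wrist_force': array([-0.10240157,  0.20390375,  0.45247424]), 'ft_torque': array([0.00314626, 0.01249659, 0.01785936]), 'opening': 0.9965499432611725}
18.700000000000003
scene {'vertical_fov': 42.78345726905653, 'cx': 255.42278650157766, 'cy': 196.76157833283398, 'k1': 0.049418294429389005, 'rvec': array([ 2.11024001,  1.36779028, -0.46960532]), 'tvec': array([-258.79812724, -285.78539645, 1832.19861163])}
top {'vertical_fov': 45.99314256918199, 'cx': 255.46312945741107, 'cy': 191.50254806987334, 'k1': -0.0673251125902179, 'rvec': array([ 2.09930461, -2.11646009,  0.22881486]), 'tvec': array([  71.5597397 ,  556.80105988, 1222.51646231])}
wrist {'vertical_fov': 59.32690163022518, 'cx': 260.0183420021875, 'cy': 190.16497736069067, 'k1': 0.0220619603884996, 'rvec': array([-2.47436547, -1.51925617, -0.20438554]), 'tvec': array([-573.64633891,  -35.12906374,  377.90543108])}
```

View pics/scene0.png

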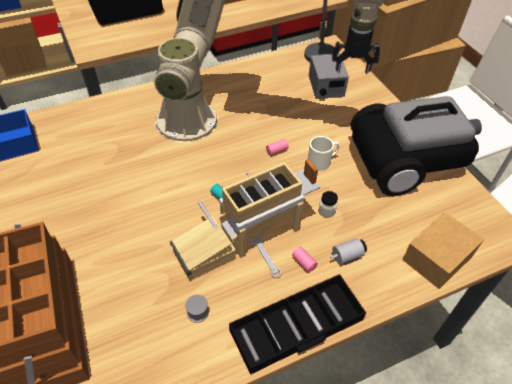

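View pics/top0.png

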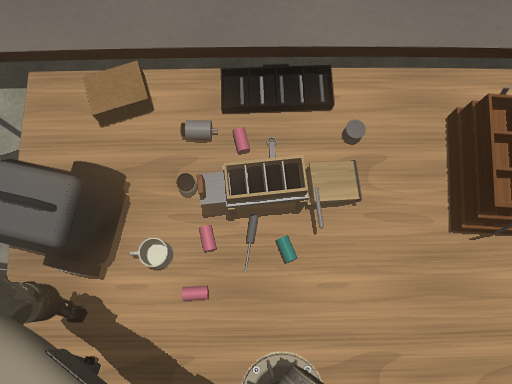

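View pics/wrist0.png

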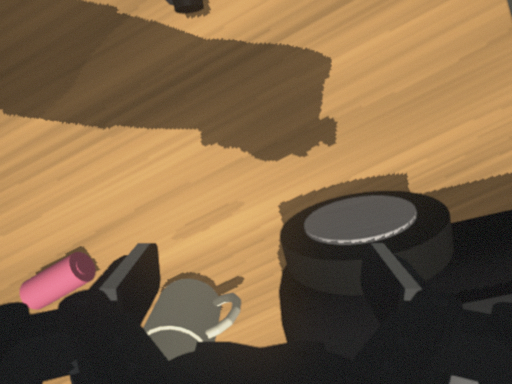

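```bash
cat > h.py <<'E'
import cv2,numpy as np
def K(c):
    f=192/np.tan(np.radians(c['vertical_fov'])/2); return np.array([[f,0,c['cx']],[0,f,c['cy']],[0,0,1]])
D=lambda c: np.array([c['k1'],0,0,0,0.])
def load(n): return cv2.imread(f'pics/{n}.png'),np.load(f'pics/{n}.npy'),np.load(f'pics/{n}c.npy',allow_pickle=True).item()
def rays(c,uv):
    return cv2.undistortPoints(np.array(uv,float).reshape(-1,1,2),K(c),D(c)).reshape(-1,2)
def toworld(c,uv,z):   # z depth array
    s=rays(c,uv); P=np.c_[s,np.ones(len(s))]*np.array(z,float).reshape(-1,1)
    R=cv2.Rodrigues(c['rvec'])[0]; return (P-c['tvec'])@R
def plane(c,uv,h):
    s=rays(c,uv); R=cv2.Rodrigues(c['rvec'])[0]; d=np.c_[s,np.ones(len(s))]@R; o=-c['tvec']@R
    return o+d*((np.asarray(h)-o[2])/d[:,2])[:,None]
def proj(c,P): return cv2.projectPoints(np.array(P,float).reshape(-1,3),c['rvec'],c['tvec'],K(c),D(c))[0].reshape(-1,2)
def xyz(c,d):
    v,u=np.mgrid[0:384,0:512]; return toworld(c,np.c_[u.ravel(),v.ravel()],d.ravel()).reshape(384,512,3)
E
python3 - <<'E'
from h import *
im,d,c=load('top0'); W=xyz(c,d)
cv2.imwrite('pics/topcrop.png',cv2.resize(im[120:270,170:370],None,fx=4,fy=4,interpolation=cv2.INTER_CUBIC))
im2,d2,c2=load('scene0')
cv2.imwrite('pics/scenecrop.png',cv2.resize(im2[130:290,160:370],None,fx=3.6,fy=3.6,interpolation=cv2.INTER_CUBIC))
# hopper rim points z~208
m=(abs(W[...,2]-208)<5)&(d>0); P=W[m]; 
n,l,s,ce=cv2.connectedComponentsWithStats(m.astype('uint8'))
for i in range(1,n):
    if s[i,4]>40:
        q=W[l==i]; print(s[i], cv2.minAreaRect(q[:,:2].astype('float32')), q[:,2].mean())
E
```

```text
[481  98   4  31  55] ((734.2314453125, -536.9473876953125), (6.179690361022949, 82.70784759521484), 84.23966979980469) 208.46579690196006
[492 100  20   5  41] ((765.5516357421875, -594.4705810546875), (52.568756103515625, 6.228109359741211), 87.5870132446289) 208.19369769646903
[484 130   5  65 124] ((599.8226928710938, -529.370849609375), (4.794345378875732, 173.20509338378906), 85.99132537841797) 207.8803783648214
[224 155  84  44 727] ((564.6043090820312, 42.4466552734375), (95.84973907470703, 204.6783905029297), 5.584113597869873) 208.40482673018636
[197 174   7  20 110] ((547.4937744140625, 207.19114685058594), (49.69142150878906, 14.062376022338867), 5.199197292327881) 208.42611613294278
[ 48 202  10  11  41] ((489.2388916015625, 576.2073364257812), (13.492713928222656, 29.98604393005371), 65.06753540039062) 208.47675303128753
```

View pics/topcrop.png

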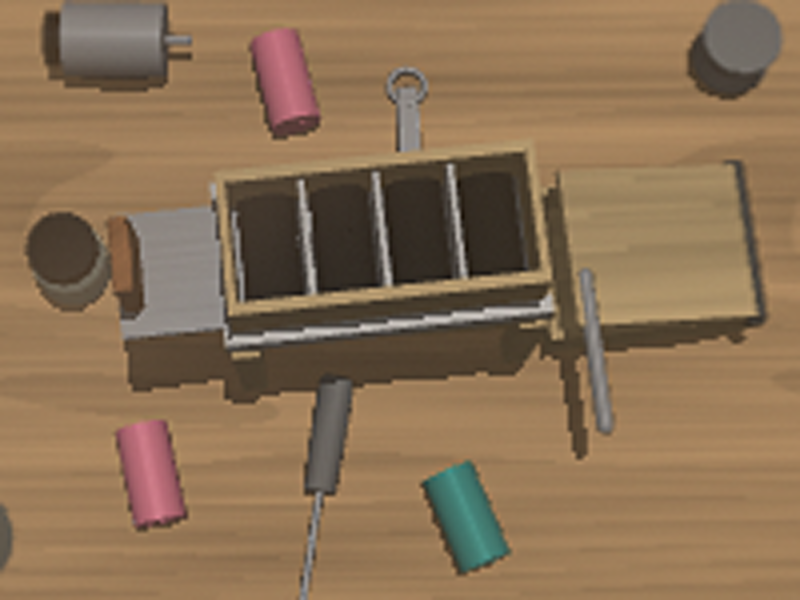

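View pics/scenecrop.png

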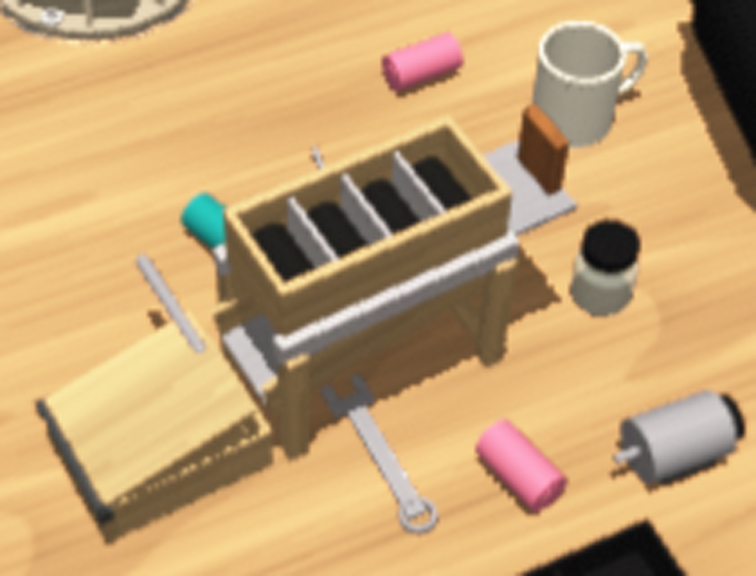

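```bash
python3 - <<'E'
from h import *
import numpy as np
im,d,c=load('top0'); W=xyz(c,d)
o=np.array([564.6,42.4]); a=0.0995
ex=np.array([np.cos(a),np.sin(a)]); ey=np.array([-np.sin(a),np.cos(a)])
L=np.dstack([(W[...,:2]-o)@ex,(W[...,:2]-o)@ey,W[...,2]])
m=(L[...,0]>-150)&(L[...,0]<-62)&(L[...,1]>-300)&(L[...,1]<-80)&(L[...,2]>25)&(d>0)
q=L[m]; print(m.sum(), q.min(0),q.max(0),np.median(q,0))
for lo in range(-140,-60,10):
    k=q[(q[:,0]>=lo)&(q[:,0]<lo+10)]
    if len(k): print(lo,k.mean(0),k[:,2].max(),len(k))
# cover panel
m=(abs(L[...,0])<45)&(L[...,1]>-262)&(L[...,1]<-140)&(L[...,2]>40)&(d>0)
q=L[m]; p=np.polyfit(q[:,1],q[:,2],1); print('panel slope',p,np.arctan(p[0]), q[:,1].min(),q[:,1].max(),'z at -268',np.polyval(p,-268))
g=L[(abs(W[...,2]-208)<5)&(abs(L[...,0])<40)&(L[...,1]>140)&(L[...,1]<190)]; print('grip',g.min(0),g.max(0),g.mean(0))
# bystanders inventory
R=[('jar',62,245),('mug',0,0)]
from rig import get_obs
E
```

```text
112 [-131.33893912 -148.07916616   38.05044524] [-62.11192826 -92.04224328  98.76706277] [ -95.73349935 -140.85839853   90.34240416]
-140 [-131.33893912 -141.11089028   87.44852149] 87.44852148664398 1
-130 [-125.0064078  -141.4279829    91.35652412] 96.60490255970342 16
-120 [-114.87621368 -140.99572469   89.94047228] 96.59277523382313 15
-110 [-105.27674572 -141.1933775    89.42956941] 95.73450473422085 18
-100 [ -94.69110443 -141.61526145   90.91639266] 95.11120290308635 15
-90 [ -85.27634291 -140.85443591   90.09379528] 93.35123589465006 16
-80 [ -74.93501387 -141.34965748   91.76715319] 98.76706276713762 16
-70 [ -65.31373344 -135.02191669   84.45925945] 96.67155490476753 15
panel slope [  0.24642011 124.17458978] 0.24160652573700186 -261.9059368025857 -140.1066902616556 z at -268 58.13400072508678
grip [-25.48337258 158.48545225 203.67612616] [ 24.18156703 172.69103139 212.65989859] [ -1.2758151  165.43444741 208.42611613]
```

```bash
python3 -m pendant '[{"jaw":-1,"translation":[0,0,-0.3],"twist":-0.9},{"jaw":-1,"translation":[0,0,-0.3],"twist":-0.9},{"jaw":-1,"translation":[0,0,-0.3],"twist":-0.9},{"jaw":-1,"translation":[0,0,0],"twist":-0.9},{"jaw":-1,"translation":[0,0,0],"twist":-0.9},{"jaw":-1,"translation":[0,0,0],"twist":-0.9},{"jaw":-1,"translation":[0,0,0],"twist":-0.9},{"jaw":-1,"translation":[0,0,0],"twist":-0.8},{"jaw":-1,"translation":[0,0,0],"twist":0}]'
cat > loc.py <<'E'
import numpy as np,cv2
from rig import get_obs
o=np.array([564.6,42.4]); a=0.0995
ex=np.array([np.cos(a),np.sin(a)]); ey=np.array([-np.sin(a),np.cos(a)])
def st():
    s=get_obs(); R=cv2.Rodrigues(s['tool_rot'])[0]; p=s['tool_pos']
    g=(p[:2]-o); y=R[:2,1]
    print('t',round(s['t'],2),'local TCP',np.round([g@ex,g@ey,p[2]],1),'yaw err',round(float(np.arctan2(y@ex,y@ey)),4),'tilt',np.round(R[:,2],3),'F',np.round(s['wrist_force'],1),'open',round(s['opening'],3),'q',np.round(s['joint_pos'],2))
if __name__=='__main__': st()
E
python3 loc.py
```

```text
t: 0.9
tool_pos: [260.2, 512.6, 248.9]
tool_rot: [0.157, -3.137, 0.001]
wrist_force: [-0.2, 0.5, -0.7]
opening: 1.001
t 0.9 local TCP [-256.2  498.1  248.9] yaw err -0.0002 tilt [-0.    -0.001 -1.   ] F [-0.2  0.5 -0.7] open 1.001 q [0.96 0.31 0.08 1.35 0.   0.86]
```

```bash
python3 -m pendant '[{"jaw":-1,"translation":[-0.22,-0.94,0],"twist":0},{"jaw":-1,"translation":[-0.22,-0.94,0],"twist":0},{"jaw":-1,"translation":[-0.22,-0.94,0],"twist":0},{"jaw":-1,"translation":[-0.22,-0.94,0],"twist":0},{"jaw":-1,"translation":[-0.22,-0.94,0],"twist":0},{"jaw":-1,"translation":[-0.22,-0.94,0],"twist":0},{"jaw":-1,"translation":[-0.22,-0.94,0],"twist":0},{"jaw":-1,"translation":[-0.22,-0.94,0],"twist":0},{"jaw":-1,"translation":[-0.22,-0.94,0],"twist":0},{"jaw":-1,"translation":[-0.22,-0.94,0],"twist":0},{"jaw":-1,"translation":[-0.22,-0.94,0],"twist":0},{"jaw":-1,"translation":[-0.22,-0.94,0],"twist":0},{"jaw":-1,"translation":[-0.22,-0.94,0],"twist":0},{"jaw":-1,"translation":[-0.22,-0.94,0],"twist":0},{"jaw":-1,"translation":[-0.22,-0.94,0],"twist":0},{"jaw":-1,"translation":[-0.22,-0.94,0],"twist":0},{"jaw":-1,"translation":[-0.22,-0.94,0],"twist":0}]'; python3 loc.py
```

```text
t: 2.32
tool_pos: [366.1, 201.1, 249.2]
tool_rot: [0.151, -3.138, -0.0]
wrist_force: [0.9, 0.3, 0.4]
opening: 1.002
t 2.32 local TCP [-181.7  177.6  249.2] yaw err 0.0032 tilt [-0.  0. -1.] F [0.9 0.3 0.4] open 1.002 q [ 0.31  0.   -0.28  1.29  0.    0.21]
```

```bash
python3 -m pendant '[{"jaw":-1,"translation":[-0.22,-0.94,0],"twist":0},{"jaw":-1,"translation":[-0.22,-0.94,0],"twist":0},{"jaw":-1,"translation":[-0.22,-0.94,0],"twist":0},{"jaw":-1,"translation":[-0.22,-0.94,0],"twist":0},{"jaw":-1,"translation":[-0.22,-0.94,0],"twist":0},{"jaw":-1,"translation":[-0.22,-0.94,0],"twist":0},{"jaw":-1,"translation":[-0.22,-0.94,0],"twist":0},{"jaw":-1,"translation":[-0.22,-0.94,0],"twist":0},{"jaw":-1,"translation":[-0.22,-0.94,0],"twist":0},{"jaw":-1,"translation":[-0.22,-0.94,0],"twist":0},{"jaw":-1,"translation":[-0.22,-0.94,0],"twist":0},{"jaw":-1,"translation":[-0.22,-0.94,0],"twist":0},{"jaw":-1,"translation":[-0.22,-0.94,0],"twist":0},{"jaw":-1,"translation":[-0.22,-0.94,0],"twist":0},{"jaw":-1,"translation":[-0.22,-0.94,0],"twist":0},{"jaw":-1,"translation":[-0.22,-0.94,0],"twist":0},{"jaw":-1,"translation":[-0.22,-0.94,0],"twist":0},{"jaw":-1,"translation":[0,0,0],"twist":0},{"jaw":-1,"translation":[0,0,0],"twist":0}]'; python3 loc.py; python3 - <<'E'
from rig import *
import cv2,numpy as np
n='wrist'; c=get_calibration(n); p,d=capture(n); cv2.imwrite("pics/wrist1.png",p[:,:,::-1]); np.save("pics/wrist1.npy",d); np.save("pics/wrist1c.npy",c,allow_pickle=True)
from h import *; from loc import *
W=xyz(c,d); L=np.dstack([(W[...,:2]-o)@ex,(W[...,:2]-o)@ey,W[...,2]])
m=(L[...,0]>-128)&(L[...,0]<-62)&(L[...,1]>-180)&(L[...,1]<-110)&(L[...,2]>60)&(L[...,2]<110)&(d>0)
q=L[m]; print(m.sum())
for lo in range(-130,-60,10):
    k=q[(q[:,0]>=lo)&(q[:,0]<lo+10)]
    if len(k): print(lo,k.mean(0),k.min(0),k.max(0),len(k))
E
```

```text
t: 3.9
tool_pos: [471.7, -109.2, 248.9]
tool_rot: [0.149, -3.137, -0.001]
wrist_force: [0.2, 0.7, 0.5]
opening: 0.998
t 3.9 local TCP [-107.5 -141.6  248.9] yaw err 0.0044 tilt [-0.001  0.001 -1.   ] F [0.2 0.7 0.5] open 0.998 q [-0.39  0.13 -0.14  1.3   0.   -0.49]
895
-130 [-124.07171369 -141.3635501    89.17547256] [-127.96384512 -146.79332525   84.15048929] [-120.06956368 -135.80622296   92.75558712] 114
-120 [-115.04833297 -141.39535605   89.35525507] [-119.94742875 -146.8895433    85.15323355] [-110.0108334  -135.8190584    91.98235494] 142
-110 [-104.96712432 -141.36658979   89.34420042] [-109.96692571 -146.98876662   85.21920033] [-100.01807847 -135.80024818   92.52407122] 139
-100 [ -94.98708103 -141.42897637   89.2936434 ] [ -99.96327214 -147.05437776   84.83592355] [ -90.11266261 -135.78579375   92.10000702] 134
-90 [ -84.97073068 -141.5277759    89.20569327] [ -89.97714862 -147.13466667   85.78617321] [ -80.09123481 -135.78595527   91.53377722] 135
-80 [ -74.9762401  -141.42605595   89.13115974] [ -79.75473611 -147.22243154   84.57935436] [ -70.03891558 -135.75003368   91.8177373 ] 129
-70 [ -66.15045653 -141.54312314   89.25488738] [ -69.99252808 -147.29200644   85.59058944] [ -62.05171497 -135.76463356   91.4805312 ] 102
```

View pics/wrist1.png

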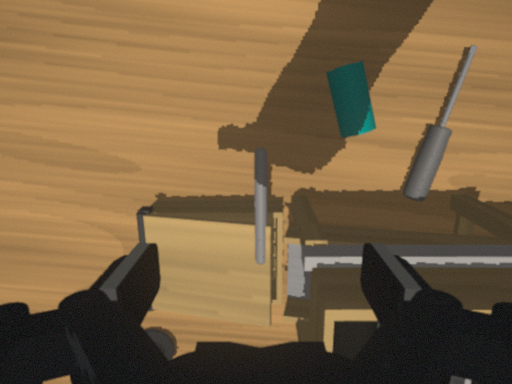

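Things that could pass for the bar in wrist1:
- grey bar on the cover: (261,205)
- screwdriver blade: (460,85)
- rail edge: (420,255)
- turquoise look-alike roller: (350,100)

I choose the bar at (261,205). It lies at local y=-141.4 with its top at z=91, so the axis is about 85, which agrees with a cover angle of 0.24. It sits midway between the fingers, so I'm going down on it.

```bash
python3 -m pendant '[{"jaw":-1,"translation":[0,0,0.9],"twist":0},{"jaw":-1,"translation":[0,0,0.9],"twist":0},{"jaw":-1,"translation":[0,0,0.9],"twist":0},{"jaw":-1,"translation":[0,0,0.9],"twist":0},{"jaw":-1,"translation":[0,0,0.9],"twist":0},{"jaw":-1,"translation":[0,0,0.9],"twist":0},{"jaw":-1,"translation":[0,0,0.9],"twist":0},{"jaw":-1,"translation":[0,0,0.9],"twist":0},{"jaw":-1,"translation":[0,0,0.9],"twist":0},{"jaw":-1,"translation":[0,0,0.6],"twist":0},{"jaw":-1,"translation":[0,0,0.45],"twist":0},{"jaw":-1,"translation":[0,0,0],"twist":0}]'; python3 loc.py
```

```text
t: 4.95
tool_pos: [470.3, -107.2, 64.7]
tool_rot: [0.155, -3.135, -0.003]
wrist_force: [-0.4, -0.4, 0.7]
opening: 0.996
t 4.95 local TCP [-108.7 -139.5   64.7] yaw err 0.0006 tilt [-0.003  0.002 -1.   ] F [-0.4 -0.4  0.7] open 0.996 q [-0.39  0.26 -0.46  0.85  0.   -0.49]
```

```bash
python3 -m pendant '[{"jaw":1,"translation":[0,-0.03,0],"twist":0},{"jaw":1,"translation":[0,0,0],"twist":0},{"jaw":1,"translation":[0,0,0],"twist":0},{"jaw":1,"translation":[0,0,0],"twist":0},{"jaw":1,"translation":[0,0,0],"twist":0},{"jaw":1,"translation":[0,0,0],"twist":0},{"jaw":1,"translation":[0,0,0],"twist":0},{"jaw":1,"translation":[0,0,0],"twist":0},{"jaw":1,"translation":[0,0,0],"twist":0},{"jaw":1,"translation":[0,0,0],"twist":0}]'; python3 loc.py; python3 - <<'E'
import numpy as np
th0=0.242
def p(t): return np.array([-268+130*np.cos(t),54+130*np.sin(t)])
t=np.linspace(th0,np.pi/2,18)
P=np.array([p(x) for x in t]); print(np.round(np.diff(P,axis=0)/20,2))
E
```

```text
t: 5.78
tool_pos: [472.1, -108.8, 66.5]
tool_rot: [-0.155, 3.137, 0.001]
wrist_force: [0.0, 4.8, 3.5]
opening: 0.118
t 5.78 local TCP [-107.  -141.3   66.5] yaw err 0.0009 tilt [ 0.001  0.001 -1.   ] F [0.  4.8 3.5] open 0.118 q [-0.39  0.26 -0.46  0.85  0.   -0.49]
[[-0.14  0.49]
 [-0.18  0.48]
 [-0.22  0.46]
 [-0.25  0.44]
 [-0.28  0.42]
 [-0.32  0.4 ]
 [-0.35  0.37]
 [-0.37  0.34]
 [-0.4   0.31]
 [-0.42  0.28]
 [-0.44  0.25]
 [-0.46  0.21]
 [-0.48  0.18]
 [-0.49  0.14]
 [-0.5   0.1 ]
 [-0.5   0.06]
 [-0.51  0.02]]
```

```bash
python3 -m pendant '[{"jaw":1,"translation":[0,-0.14,-0.49],"twist":0},{"jaw":1,"translation":[0,-0.18,-0.48],"twist":0},{"jaw":1,"translation":[0,-0.22,-0.46],"twist":0},{"jaw":1,"translation":[0,-0.25,-0.44],"twist":0},{"jaw":1,"translation":[0,-0.28,-0.42],"twist":0},{"jaw":1,"translation":[0,-0.32,-0.4],"twist":0},{"jaw":1,"translation":[0,-0.35,-0.37],"twist":0},{"jaw":1,"translation":[0,-0.37,-0.34],"twist":0}]'; python3 loc.py
```

```text
t: 6.45
tool_pos: [475.8, -147.3, 134.6]
tool_rot: [-0.158, 3.137, 0.014]
wrist_force: [1.2, 16.3, 7.0]
opening: 0.113
t 6.45 local TCP [-107.2 -179.9  134.6] yaw err -0.0013 tilt [ 0.001  0.009 -1.   ] F [ 1.2 16.3  7. ] open 0.113 q [-0.47  0.22 -0.32  1.03  0.01 -0.57]
```

```bash
python3 -m pendant '[{"jaw":1,"translation":[0,-0.4,-0.31],"twist":0},{"jaw":1,"translation":[0,-0.42,-0.28],"twist":0},{"jaw":1,"translation":[0,-0.44,-0.25],"twist":0},{"jaw":1,"translation":[0,-0.46,-0.21],"twist":0},{"jaw":1,"translation":[0,-0.48,-0.18],"twist":0},{"jaw":1,"translation":[0,-0.49,-0.14],"twist":0},{"jaw":1,"translation":[0,-0.5,-0.1],"twist":0},{"jaw":1,"translation":[0,-0.5,-0.06],"twist":0},{"jaw":1,"translation":[0,-0.51,-0.02],"twist":0},{"jaw":1,"translation":[0,0,0],"twist":0},{"jaw":1,"translation":[0,0,0],"twist":0},{"jaw":1,"translation":[0,0,0],"twist":0},{"jaw":1,"translation":[0,0,0],"twist":0}]'; python3 loc.py
```

```text
t: 7.53
tool_pos: [485.0, -236.7, 166.8]
tool_rot: [-0.153, 3.136, -0.006]
wrist_force: [-1.2, -1.5, 8.1]
opening: 0.117
t 7.53 local TCP [-107.  -269.9  166.8] yaw err 0.0021 tilt [ 0.002 -0.004 -1.   ] F [-1.2 -1.5  8.1] open 0.117 q [-0.6   0.27 -0.17  1.12 -0.   -0.7 ]
```

```bash
python3 -m pendant '[{"jaw":-1,"translation":[0,0,0],"twist":0},{"jaw":-1,"translation":[0,0,0],"twist":0},{"jaw":-1,"translation":[0,0,0],"twist":0},{"jaw":-1,"translation":[0,0,0],"twist":0},{"jaw":-1,"translation":[0,0,0],"twist":0},{"jaw":-1,"translation":[0,0,-0.5],"twist":0},{"jaw":-1,"translation":[0,0,-1],"twist":0},{"jaw":-1,"translation":[0,0,-1],"twist":0},{"jaw":-1,"translation":[0,0,-1],"twist":0},{"jaw":-1,"translation":[0,0,-1],"twist":0},{"jaw":-1,"translation":[0,0,-1],"twist":0},{"jaw":-1,"translation":[0,0,-0.5],"twist":0},{"jaw":-1,"translation":[0,0,0],"twist":0}]'; python3 loc.py; python3 - <<'E'
from rig import *
import cv2,numpy as np
from h import *; from loc import *
for n in ['top','scene']:
    c=get_calibration(n); p,d=capture(n); cv2.imwrite(f"pics/{n}2.png",p[:,:,::-1]); np.save(f"pics/{n}2.npy",d); np.save(f"pics/{n}2c.npy",c,allow_pickle=True)
    W=xyz(c,d); L=np.dstack([(W[...,:2]-o)@ex,(W[...,:2]-o)@ey,W[...,2]])
    m=(abs(L[...,0])<50)&(L[...,1]>-330)&(L[...,1]<-215)&(L[...,2]>75)&(L[...,2]<188)&(d>0); q=L[m]
    if len(q)>20: print(n,len(q),np.polyfit(q[:,2],q[:,1],1), q.mean(0))
    g=L[(abs(L[...,2]-208)<5)&(abs(L[...,0])<40)&(L[...,1]>140)&(L[...,1]<190)]; print('grip',g.mean(0))
cv2.imwrite('pics/sc2.png',cv2.resize(cv2.imread('pics/scene2.png')[110:290,140:370],None,fx=3.3,fy=3.3))
E
```

```text
t: 8.62
tool_pos: [485.4, -235.6, 288.3]
tool_rot: [-0.154, 3.134, -0.005]
wrist_force: [0.4, -0.7, -0.1]
opening: 1.002
t 8.62 local TCP [-106.4 -268.8  288.3] yaw err 0.0012 tilt [ 0.004 -0.003 -1.   ] F [ 0.4 -0.7 -0.1] open 1.002 q [-0.6   0.23  0.07  1.41  0.   -0.7 ]
top 372 [ 5.35556428e-03 -2.67431719e+02] [   2.5144816  -266.72967894  131.08609678]
grip [ -0.97329163 165.38890932 208.22124158]
scene 209 [-1.92884684e-02 -2.67793117e+02] [   1.26232899 -270.37065329  133.63096499]
grip [  2.4396423  164.79509459 207.61274236]
```

View pics/sc2.png

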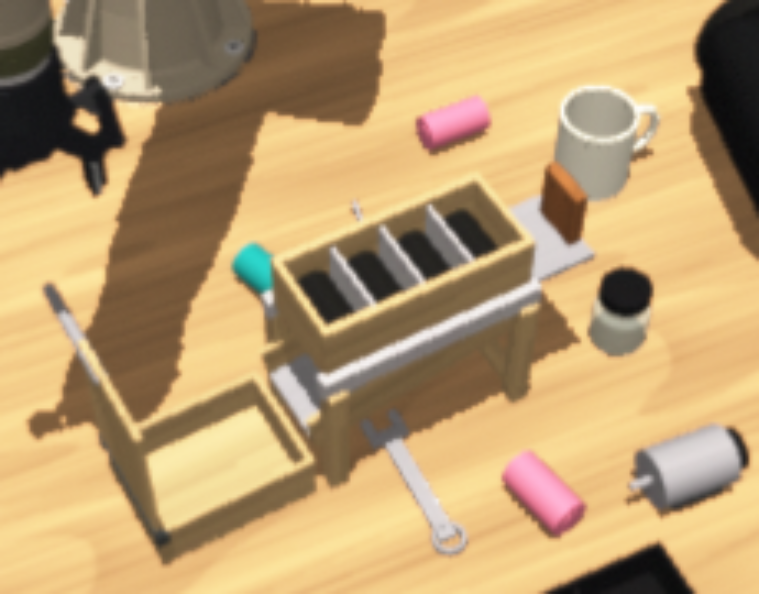

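```bash
python3 -m pendant '[{"jaw":-0.1,"translation":[-0.27,0.9,0],"twist":0},{"jaw":-0.1,"translation":[-0.27,0.9,0],"twist":0},{"jaw":-0.1,"translation":[-0.27,0.9,0],"twist":0},{"jaw":-0.1,"translation":[-0.27,0.9,0],"twist":0},{"jaw":-0.1,"translation":[-0.27,0.9,0],"twist":0},{"jaw":-0.1,"translation":[-0.27,0.9,0],"twist":0},{"jaw":-0.1,"translation":[-0.27,0.9,0],"twist":0},{"jaw":-0.1,"translation":[-0.27,0.9,0],"twist":0},{"jaw":-0.1,"translation":[-0.27,0.9,0],"twist":0},{"jaw":-0.1,"translation":[-0.27,0.9,0],"twist":0},{"jaw":-0.1,"translation":[-0.27,0.9,0],"twist":0},{"jaw":-0.1,"translation":[-0.27,0.9,0],"twist":0}]'; python3 -m pendant '[{"jaw":-0.1,"translation":[-0.2,0.9,0],"twist":0},{"jaw":-0.1,"translation":[-0.2,0.9,0],"twist":0},{"jaw":-0.1,"translation":[-0.2,0.9,0],"twist":0},{"jaw":-0.1,"translation":[-0.2,0.9,0],"twist":0},{"jaw":-0.1,"translation":[-0.2,0.9,0],"twist":0},{"jaw":-0.1,"translation":[-0.2,0.9,0],"twist":0},{"jaw":-0.1,"translation":[-0.2,0.9,0],"twist":0},{"jaw":-0.1,"translation":[-0.2,0.9,0],"twist":0},{"jaw":-0.1,"translation":[-0.2,0.9,0],"twist":0},{"jaw":-0.1,"translation":[-0.2,0.9,0],"twist":0},{"jaw":-0.1,"translation":[0,0.9,0],"twist":0},{"jaw":-0.1,"translation":[0,0.9,0],"twist":0},{"jaw":-0.1,"translation":[0,0,0],"twist":0},{"jaw":-0.1,"translation":[0,0,0],"twist":0}]'; python3 loc.py; python3 - <<'E'
from rig import *
import cv2,numpy as np
from h import *; from loc import *
n='wrist'
c=get_calibration(n); p,d=capture(n); cv2.imwrite(f"pics/{n}3.png",p[:,:,::-1])
W=xyz(c,d); L=np.dstack([(W[...,:2]-o)@ex,(W[...,:2]-o)@ey,W[...,2]])
g=L[(abs(L[...,2]-208)<4)&(abs(L[...,0])<40)&(L[...,1]>145)&(L[...,1]<185)&(d>0)]; print('grip',len(g),g.min(0),g.max(0),g.mean(0))
E
```

```text
t: 9.72
tool_pos: [526.9, -12.5, 283.4]
tool_rot: [0.154, -3.135, -0.001]
wrist_force: [0.3, -0.8, 0.2]
opening: 0.55
t: 10.88
tool_pos: [545.4, 205.8, 283.5]
tool_rot: [0.157, -3.135, 0.001]
wrist_force: [-0.0, 0.6, 0.2]
opening: 0.545
t 10.88 local TCP [ -2.9 164.5 283.5] yaw err -0.0005 tilt [-0.003 -0.001 -1.   ] F [-0.   0.6  0.2] open 0.545 q [ 0.22  0.32  0.19  1.44 -0.    0.12]
grip 1387 [-24.75326388 158.72729179 204.07842888] [ 24.3963328  172.48970788 209.6304212 ] [ -1.10201492 165.46296681 207.15626165]
```

View pics/wrist3.png

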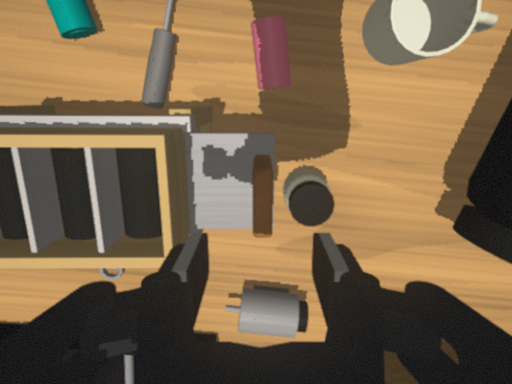

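The wrist view shows the brown grip plate at (262,195), between the fingers, with its centre at local y=165.5. The jar lid at (310,200) and the pink roller at (270,50) are clear of it. Going down.

```bash
python3 -m pendant '[{"jaw":-0.1,"translation":[0,0.04,0.8],"twist":0},{"jaw":-0.1,"translation":[0,0,0.8],"twist":0},{"jaw":-0.1,"translation":[0,0,0.8],"twist":0},{"jaw":-0.1,"translation":[0,0,0.8],"twist":0},{"jaw":-0.1,"translation":[0,0,0.8],"twist":0},{"jaw":-0.1,"translation":[0,0,0.8],"twist":0},{"jaw":-0.1,"translation":[0,0,0.5],"twist":0},{"jaw":-0.1,"translation":[0,0,0],"twist":0},{"jaw":1,"translation":[0,0,0],"twist":0},{"jaw":1,"translation":[0,0,0],"twist":0},{"jaw":1,"translation":[0,0,0],"twist":0},{"jaw":1,"translation":[0,0,0],"twist":0},{"jaw":1,"translation":[0,0,0],"twist":0},{"jaw":1,"translation":[0,0,0],"twist":0},{"jaw":1,"translation":[0,0,0],"twist":0}]'; python3 loc.py
```

```text
t: 12.18
tool_pos: [546.9, 206.2, 180.6]
tool_rot: [-0.154, 3.135, 0.0]
wrist_force: [-0.5, -0.6, 6.0]
opening: 0.152
t 12.18 local TCP [ -1.3 164.7 180.6] yaw err 0.0012 tilt [ 0.002  0.    -1.   ] F [-0.5 -0.6  6. ] open 0.152 q [ 0.22  0.35 -0.03  1.19 -0.    0.13]
```

```bash
python3 -m pendant '[{"jaw":1,"translation":[0,0.2,0],"twist":0},{"jaw":1,"translation":[0,0.4,0],"twist":0},{"jaw":1,"translation":[0,0.4,0],"twist":0},{"jaw":1,"translation":[0,0.4,0],"twist":0},{"jaw":1,"translation":[0,0.4,0],"twist":0},{"jaw":1,"translation":[0,0.4,0],"twist":0},{"jaw":1,"translation":[0,0.4,0],"twist":0},{"jaw":1,"translation":[0,0.4,0],"twist":0},{"jaw":1,"translation":[0,0.4,0],"twist":0},{"jaw":1,"translation":[0,0.4,0],"twist":0},{"jaw":1,"translation":[0,0.4,0],"twist":0},{"jaw":1,"translation":[0,0.4,0],"twist":0},{"jaw":1,"translation":[0,0.4,0],"twist":0},{"jaw":1,"translation":[0,0.3,0],"twist":0},{"jaw":1,"translation":[0,0,0],"twist":0},{"jaw":1,"translation":[0,0,0],"twist":0},{"jaw":1,"translation":[0,0,0],"twist":0}]'; python3 loc.py; python3 - <<'E'
from rig import *
import cv2,numpy as np
n='scene'
p,d=capture(n); cv2.imwrite(f"pics/sc4.png",cv2.resize(p[110:290,140:370,::-1],None,fx=3.3,fy=3.3))
n='top'
p,d=capture(n); cv2.imwrite(f"pics/top4.png",cv2.resize(p[120:270,150:370,::-1],None,fx=3.5,fy=3.5))
E
```

```text
t: 13.6
tool_pos: [536.3, 312.8, 180.7]
tool_rot: [-0.155, 3.135, 0.003]
wrist_force: [-0.8, 2.8, 5.4]
opening: 0.15
t 13.6 local TCP [ -1.3 271.8 180.7] yaw err 0.0005 tilt [ 0.002  0.002 -1.   ] F [-0.8  2.8  5.4] open 0.15 q [0.4  0.42 0.07 1.22 0.   0.3 ]
```

View pics/sc4.png

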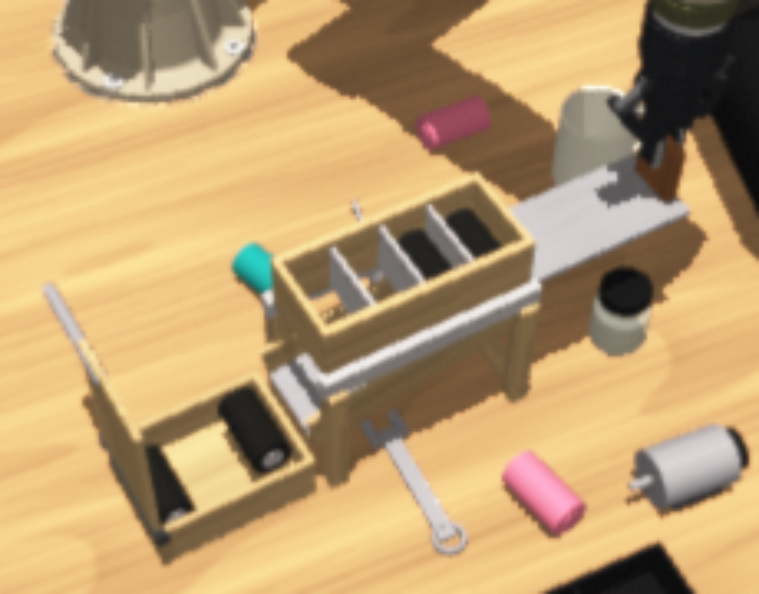

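View pics/top4.png

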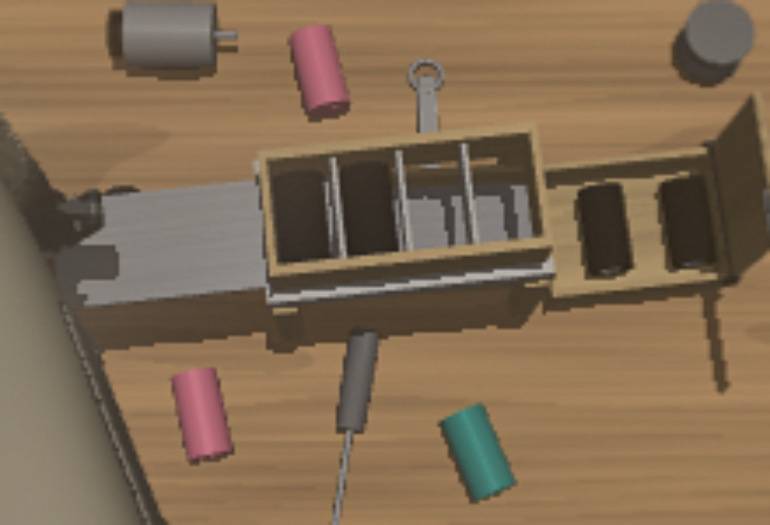

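Both views show two rollers in the catch box (top crop (605,230) and (688,222)). Rollers 3 and 4 are still in their cells. Pushing the gate home.

```bash
python3 -m pendant '[{"jaw":1,"translation":[0,-0.3,0],"twist":0},{"jaw":1,"translation":[0,-0.5,0],"twist":0},{"jaw":1,"translation":[0,-0.5,0],"twist":0},{"jaw":1,"translation":[0,-0.5,0],"twist":0},{"jaw":1,"translation":[0,-0.5,0],"twist":0},{"jaw":1,"translation":[0,-0.5,0],"twist":0},{"jaw":1,"translation":[0,-0.5,0],"twist":0},{"jaw":1,"translation":[0,-0.5,0],"twist":0},{"jaw":1,"translation":[0,-0.5,0],"twist":0},{"jaw":1,"translation":[0,-0.5,0],"twist":0},{"jaw":1,"translation":[0,-0.3,0],"twist":0},{"jaw":1,"translation":[0,-0.2,0],"twist":0},{"jaw":1,"translation":[0,-0.2,0],"twist":0},{"jaw":1,"translation":[0,-0.1,0],"twist":0},{"jaw":1,"translation":[0,0,0],"twist":0},{"jaw":1,"translation":[0,0,0],"twist":0}]'; python3 loc.py
```

```text
t: 15.03
tool_pos: [547.1, 203.9, 180.7]
tool_rot: [-0.158, 3.135, 0.012]
wrist_force: [-1.0, 12.5, 4.6]
opening: 0.148
t 15.03 local TCP [ -1.3 162.4 180.7] yaw err -0.0012 tilt [ 0.002  0.008 -1.   ] F [-1.  12.5  4.6] open 0.148 q [ 0.22  0.35 -0.03  1.19  0.01  0.12]
```

```bash
python3 -m pendant '[{"jaw":1,"translation":[0,-0.1,0],"twist":0},{"jaw":1,"translation":[0,0,0],"twist":0},{"jaw":1,"translation":[0,0,0],"twist":0}]'; python3 loc.py
```

```text
t: 15.28
tool_pos: [547.2, 203.9, 180.7]
tool_rot: [-0.16, 3.135, 0.017]
wrist_force: [-1.9, 20.1, 3.8]
opening: 0.157
t 15.28 local TCP [ -1.3 162.4 180.7] yaw err -0.0027 tilt [ 0.002  0.011 -1.   ] F [-1.9 20.1  3.8] open 0.157 q [ 0.21  0.34 -0.03  1.19  0.01  0.11]
```

At the stop: force rose to 20 N with no further motion. I'll back off the preload, open to half, go up and check.

```bash
python3 -m pendant '[{"jaw":1,"translation":[0,0.1,0],"twist":0},{"jaw":-0.1,"translation":[0,0,0],"twist":0},{"jaw":-0.1,"translation":[0,0,0],"twist":0},{"jaw":-0.1,"translation":[0,0,0],"twist":0},{"jaw":-0.1,"translation":[0,0,0],"twist":0},{"jaw":-0.1,"translation":[0,0,0],"twist":0},{"jaw":-0.1,"translation":[0,0,-0.5],"twist":0},{"jaw":-0.1,"translation":[0,0,-0.8],"twist":0},{"jaw":-0.1,"translation":[0,0,-0.8],"twist":0},{"jaw":-0.1,"translation":[0,0,-0.8],"twist":0},{"jaw":-0.1,"translation":[0,0,-0.8],"twist":0},{"jaw":-0.1,"translation":[0.5,0.5,-0.8],"twist":0},{"jaw":-0.1,"translation":[0.9,0.8,-0.5],"twist":0},{"jaw":-0.1,"translation":[0.9,0.8,0],"twist":0},{"jaw":-0.1,"translation":[0.9,0.8,0],"twist":0},{"jaw":-0.1,"translation":[0.9,0.8,0],"twist":0},{"jaw":-0.1,"translation":[0.5,0.5,0],"twist":0},{"jaw":-0.1,"translation":[0,0,0],"twist":0}]'; python3 loc.py; python3 - <<'E'
from rig import *
import cv2,numpy as np
from h import *; from loc import *
for n in ['top','scene']:
    c=get_calibration(n); p,d=capture(n); cv2.imwrite(f"pics/{n}5.png",p[:,:,::-1])
    cv2.imwrite(f'pics/{n}5c.png',cv2.resize(p[110:290,140:370,::-1],None,fx=3.3,fy=3.3))
    W=xyz(c,d); L=np.dstack([(W[...,:2]-o)@ex,(W[...,:2]-o)@ey,W[...,2]])
    m=(abs(L[...,0])<50)&(L[...,1]>-330)&(L[...,1]<-215)&(L[...,2]>75)&(L[...,2]<188)&(d>0); q=L[m]
    if len(q)>20: print(n,len(q),np.polyfit(q[:,2],q[:,1],1), q.mean(0))
    g=L[(abs(L[...,2]-208)<5)&(abs(L[...,0])<40)&(L[...,1]>140)&(L[...,1]<190)]; print('grip',len(g),g.mean(0) if len(g) else '')
    dark=(p.max(2)<60)
    for nm,y0,y1,z0,z1 in [('box',-262,-124,5,70),('hop',2,98,150,200)]:
        b=(dark&(abs(L[...,0])<45)&(L[...,1]>y0)&(L[...,1]<y1)&(L[...,2]>z0)&(L[...,2]<z1)).astype('uint8')
        k,l,s,_=cv2.connectedComponentsWithStats(b)
        for i in range(1,k):
            if s[i,4]>40: print(n,nm,s[i,4],np.round(np.median(L[l==i],0),0),np.round(L[l==i][:,2].max()))
E
```

```text
t: 16.78
tool_pos: [445.1, 275.9, 280.3]
tool_rot: [-0.158, 3.137, 0.001]
wrist_force: [-0.0, 0.3, 1.2]
opening: 0.549
t 16.78 local TCP [-95.7 244.2 280.3] yaw err -0.0014 tilt [ 0.     0.001 -1.   ] F [-0.   0.3  1.2] open 0.549 q [0.4  0.2  0.02 1.39 0.   0.3 ]
top 386 [ 6.03195294e-03 -2.67441293e+02] [   0.42719741 -266.65430443  130.46988723]
grip 108 [ -1.34966821 162.05999784 208.40732584]
top box 632 [  -2. -224.   41.] 51.0
top hop 364 [  0.  23. 182.] 190.0
top hop 241 [-10.  68. 181.] 189.0
scene 212 [-2.25705100e-02 -2.67484883e+02] [   1.01902576 -270.48589555  132.96165595]
grip 68 [  4.00198665 160.98888554 208.85215817]
scene box 416 [   8. -218.   42.] 51.0
scene hop 90 [ -7.  72. 184.] 190.0
scene hop 97 [ -5.  24. 184.] 190.0
```

View pics/top5c.png

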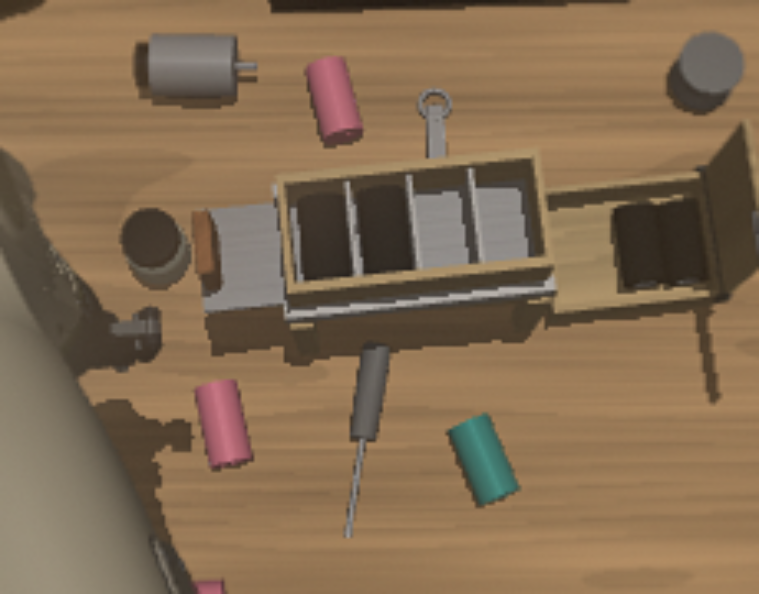

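View pics/scene5c.png

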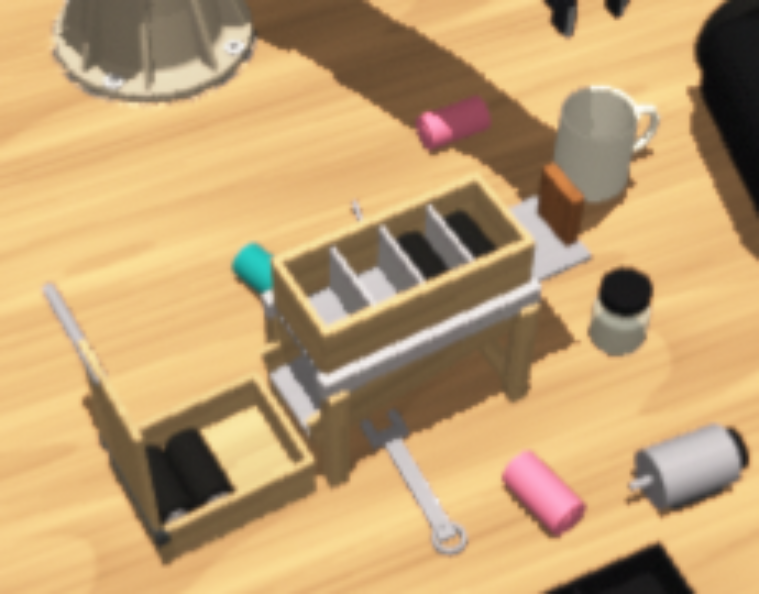

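```bash
python3 -m pendant '[{"jaw":-0.1,"translation":[0,0,0],"twist":0},{"jaw":-0.1,"translation":[0,0,0],"twist":0},{"jaw":-0.1,"translation":[0,0,0],"twist":0},{"jaw":-0.1,"translation":[0,0,0],"twist":0},{"jaw":-0.1,"translation":[0,0,0],"twist":0},{"jaw":-0.1,"translation":[0,0,0],"twist":0},{"jaw":-0.1,"translation":[0,0,0],"twist":0},{"jaw":-0.1,"translation":[0,0,0],"twist":0},{"jaw":-0.1,"translation":[0,0,0],"twist":0},{"jaw":-0.1,"translation":[0,0,0],"twist":0},{"jaw":-0.1,"translation":[0,0,0],"twist":0},{"jaw":-0.1,"translation":[0,0,0],"twist":0},{"jaw":-0.1,"translation":[0,0,0],"twist":0},{"jaw":-0.1,"translation":[0,0,0],"twist":0},{"jaw":-0.1,"translation":[0,0,0],"twist":0},{"jaw":-0.1,"translation":[0,0,0],"twist":0},{"jaw":-0.1,"translation":[0,0,0],"twist":0},{"jaw":-0.1,"translation":[0,0,0],"twist":0}]'; python3 - <<'E'
from rig import *
import cv2,numpy as np
from h import *; from loc import *
a0=cv2.imread('pics/top5.png')
def cols():
    n='top'; c=get_calibration(n); p,d=capture(n)
    W=xyz(c,d); L=np.dstack([(W[...,:2]-o)@ex,(W[...,:2]-o)@ey,W[...,2]])
    b=(p.max(2)<60)&(abs(L[...,0])<45)&(L[...,1]>-262)&(L[...,1]<-124)&(L[...,2]>5)&(L[...,2]<70)
    print(b.sum(),np.median(L[b],0), np.percentile(L[b][:,1],[2,98])); return p
p=cols(); p2=cols()
r=(slice(150,230),slice(300,372))
print(np.abs(p2[r].astype(int)-p[r]).max(), np.abs(p[r].astype(int)-a0[r][...,::-1]).max())
E
```

```text
t: 18.38
tool_pos: [447.0, 274.7, 279.3]
tool_rot: [-0.154, 3.138, 0.0]
wrist_force: [-0.0, 0.2, -0.1]
opening: 0.553
635 [  -1.96123813 -224.1840806    41.40863016] [-258.50377461 -186.84484032]
638 [  -2.16689613 -223.7479896    41.42903362] [-258.36330443 -186.61985212]
4 5
```

Rollers are at rest; handing in.

```bash
python3 -c "
from rig import order; print(order.close_job())"
```

```text
the job is handed in; nothing more can be done
None
```

The job is handed in at about 18.5 s of the 58 s allowed, and my last checks found every condition met; the hand-in itself gives no verdict.

**What I did:** I pinched the cover bar and folded the cover up. Then I pulled the gate out to about 110 mm, which dropped two rollers into the catch box. I pushed the gate back until it met its stop (20 N, no further motion), let go and moved the arm clear.

**Last checks:**
- **Cover:** upright within about 1.5°. The top view gave a lean of about 0.006 rad and the scene view about 0.023 rad.
- **Gate:** the grip plate measured at dispenser y = 162.1 mm from the top view and 161.0 mm from the scene view. Home is 162 mm.
- **Rollers 1 and 2:** lying side by side in the catch box, between y = -259 and -187 mm. Pictures more than 1.5 s apart showed no motion.
- **Rollers 3 and 4:** still in the last two cells, at y of about 24 and 70 mm.
- **Bystanders:** by eye they had not moved in the before and after views. I did not measure them, and the mug was only seen in the scene view at the end.
- **Robot:** touching nothing, with the wrist force near zero.

No check failed, and the two views disagreed by no more than about 1 mm on the gate and 0.03 rad on the cover.

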